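# Refit the washed drip tray in the coffee station

### The arm

A 7-joint arm with a two-finger parallel gripper is mounted at the origin on the work surface. World frame = base frame: x ahead of the robot, y to its left, z up, the work surface at z = 0. Lengths are in m, angles in rad, forces in N, time in s.
With the tool pointing down it reaches from about 0.425 to 0.875 m from the base axis. Payload 8.4 kg.
Tool frame: the origin (TCP) lies midway between the tips of the shut fingers; the grasp point (between the pads) lies 19 mm behind it; z points along the fingers, y is the line along which they close (so a half turn about z gives the same grasp; the last joint's range is limited). The gripper opens to 85 mm and grips with 20 to 120 N. Pads are 22 mm wide; open, the fingers measure 114 mm over their backs; the gripper's body (76 mm by 85 mm) begins 54 mm behind the grasp point. The pads swing forward as they close: fully open they stand 13 mm farther back than shut.
Start: joints at [-1.264, 0.333, 0.04, 1.465, -0.013, 1.343, -0.059], TCP at [0.257, 0.597, 0.231] pointing down, gripper open.
Joint ranges: [-2.58, 2.58], [-0.38, 2.09], [-1.3, 1.39], [0.25, 2.4], [-1.5, 4.64], [0.08, 2.09], [-2.65, 2.65]. Speed limits (rad/s): [2.22, 2.22, 2.79, 2.79, 3.14, 3.14, 3.14].

### API

Orientations are given as a unit quaternion [x, y, z, w].
In Python, from workcell import ctrl, cams gives the robot as it stands.
- The arm moves only by the tool jog_arm, never from a script. Its argument "targets" is a list of rows, each an object with "dp": the shift along the tool's x, y, z in m, a list of three; "turn": the turn about the tool's z in degrees. A call has 1 to 20 rows; each row is the pose to reach, as a shift and turn from the pose commanded when the call began, along the tool's axes at that moment; what a row does not reach only later rows make up. A row lasts 1/12 s, in which the tool goes at most 41.7 mm and 7.16 degrees, less where a joint would pass 70% of its speed; a pose out of reach is approached as far as the arm can. A call with a gripper value outside its range is refused whole. "grip" is the gripper's target within -1 to 1 (fully open at 1, half-way at 0, shut at -1), set as the call begins (left out, the last holds). The fingers move at their own pace and stop on an object; "newtons" is the grip in N (left out, the last holds). Time passes only in rows, so rows that repeat a pose let the fingers close. It gives the time, the measured TCP pose, the force, the opening and the grip force at its end, in the units of the state.
- ctrl.sense(): the state, without advancing time (a new reading comes with each control period).
- cams.grab_frame(name): name is "scene" or "top"; returns the picture (400x640x3 uint8, red, green, blue); there is no depth.
- cams.camera_info(name): a dict with "camera_matrix" (3x3 intrinsics, pixels), "distortion" ([k1, k2, p1, p2, k3] as OpenCV has them; the pictures are not rectified), "position" and "attitude" of the camera in the world. Camera axes: x right, y down, z forward; pixel columns grow to the right and rows downward; lengths in m; the calibration is good to about 2 mm. A picture is of the moment at which its call begins. camera_info takes no time and is no camera call.
- ctrl.sign_off(): hands the job in; it is judged then, once.
Trained networks look in the newest picture that a camera, given by its name, has taken for a name from the list of things; names that differ only in an ending like _2 or _b are one class to them, and where a whole thing is asked for, a point or a joint stands for the part that bears it (a point fixed in the world has none). Each returns a list of dicts, best first, with "conf" (0 to 1); they miss things now and then, are a little off and sometimes report something else, mostly with a low value. They report only what shows in the picture. A call takes as long as a camera call.
- cams.recognise(camera, target): "rect" ([centre column, centre row, width, height] as shares, 0 to 1, of the picture: columns of its width, rows of its height, round what is visible of it).
- cams.spot_point(camera, target): "at" ([column, row] as shares, 0 to 1, of the picture: columns of its width, rows of its height: a listed point, or the origin of a listed thing).
The state is a dict: "time": time; "joints": joint angles; "dq": joint speeds; "effort": joint torques, N m; "tool_pos": TCP position; "eef_rot": TCP orientation; "force": force on the tool from outside, world axes, zero at the start; "wrist_torque": the same for the moment, N m; "gripper_width": finger opening in m; "grasp_force": force on a finger pad.
Only numpy, scipy, OpenCV 4.12 (cv2) and the standard library are available. Lean on these libraries where they do the work, as an engineer would, in place of code of your own. Each camera call takes 0.05 s, during which the arm holds its last target. There are 200 camera calls.

### The job

The washed drip tray, the plate with a grip bar on its face, stands on edge in the drying rack: take it out, lay it flat on the open counter with the grip bar up and let go of it. Then pick it up again, set it grip bar up into the recess of the drip station and press it down until its face is flush with the rim. Leave the plain cover in the rack and the mug, bottle, jar and bowl where they stand.

Things in the scene. Friction and masses are not known exactly. Their poses are not given: they have to be found in the camera images.
- tray_center (a point): centre of the drip tray's plate, without its grip bar. Dark steel, slotted face, 0.18 to 0.33 kg. Plate 22 mm thick (x) by 110 mm long (y) by 66 mm wide (z). +x is the normal of the slotted face; the grip bar stands on the middle of that face: 44 mm long along y, 12 mm thick along z, its top 20 mm above the face (31 mm from this point). In the rack the tray stands on a long edge, z up, the grip bar facing away from the robot. It fits the recess either way round.
- rack: steel drying rack, fixed: base 180 mm (x) by 130 mm (y), 8 mm thick; two slots 80 mm apart at x = -40 and +40 mm, each with four round posts (6 mm thick, tops 38 mm above the counter, at y = -44 and +44 mm, 15.5 mm either side of the slot's middle). Plates stand on the base, thickness along x. Tray in either slot, cover in the other. Origin: underside centre.
- cover_center (a point): centre of the plain blanking cover that stands in the rack's other slot: dark steel, 22 mm thick (x), 104 mm long (y), 56 mm high (z), no grip bar. Bystander.
- station: steel drip station, fixed: block 150 mm (x) by 190 mm (y), 40 mm high, with a rectangular recess in its middle; a splash plate 6 mm thick stands along its +x side, top 65 mm above the counter. Origin: underside centre.
- recess (a point): centre of the recess mouth, at the height of the station's rim (40 mm above the counter). The recess is 70 mm along x and 114 mm along y, so the tray has 2 mm of play each side; tray long side along y. Axes as the station's.
- cradle (a joint): stiff rubber cradle forming the recess floor, m: 0 raised, 0.008 fully down. It goes down under about 11 to 14 N when pushed slowly, stays where it is left and does not give under the tray's weight. A tray resting on it stands up to 8 mm proud; at 0.008 the face is flush with the rim.
- mug_center (a point): centre of a white mug, 80 mm across, 90 mm high, with a handle. Bystander.
- syrup_center (a point): centre of an amber glass syrup bottle, 64 mm across, 190 mm high. Bystander.
- jar_center (a point): centre of a glass jar with a steel cap, 76 mm across, 100 mm high. Bystander.
- bowl_center (a point): centre of a low white bowl, 100 mm across, 40 mm high, on the robot's side of the counter. Bystander.

How it is judged:
On the way:
1. the tray lies flat on the counter with its grip bar up, let go (angle between tray_center's own x axis and vertical below 0.1 rad and height (world z) of tray_center below 0.016 m and contact force between the fingers and tray below 0.05 N), for 0.2 s.
At the end, for the whole second after the job is handed in: the tray lies in the station's recess, grip bar up, centred within 5 mm, its long side along the recess within 0.08 rad, level within 0.04 rad, its face no more than 2 mm above the rim and the cradle pushed down at least 6.5 of its 8 mm, at rest (horizontal distance between tray_center and recess below 0.005 m and z of tray_center in the frame of recess below -0.009 m and angle between tray_center's own x axis and vertical below 0.04 rad and angle between the y axis of tray_center and the y axis of recess, either way round below 0.08 rad and value of joint cradle above 0.0065 m and linear speed of tray below 0.01 m/s); the robot touches nothing.
It fails at once if the plain cover is shifted more than 30 mm (distance of cover_center from where it was at the start of the episode above 0.03 m).
It fails at once if the mug, bottle, jar or bowl is shifted more than 30 mm or knocked over (distance of any of mug_center, syrup_center, jar_center, bowl_center from where it was at the start of the episode above 0.03 m).
It also fails if it takes over 58 s, if anything falls off the work surface, if the arm or the gripper's body presses on something with over 40 N, if the wrist force passes 120 N, or if a joint passes its speed limit or range.

## Working session

There is one attempt and no reset: what is moved stays moved. The work goes in short steps, Python scripts to look and compute and a tool call to move; the robot and the scene stay as the last step left them, time stands still between calls to the robot, and variables do not carry over. Pictures are saved under pics/ and viewed, at most 10 in all, crops included, and the job is handed in when it is done.

Besides the shell and the picture viewer there is one more tool, called after "Request:" by a JSON object that holds its "op" and its "data", one argument or row to a line. jog_arm: Moves the arm, as the interface text tells. Its arguments: {"type":"object","properties":{"targets":{"type":"array"},"grip":{"type":"number"},"newtons":{"type":"number"}},"required":["targets"]}

```bash
mkdir -p pics; ls
cat > h.py <<'E'
import numpy as np, cv2, json
from workcell import ctrl, cams
from scipy.spatial.transform import Rotation as R
def cam(n):
    i=cams.camera_info(n); K=np.array(i["camera_matrix"],float); D=np.array(i["distortion"],float)
    a=np.array(i["attitude"],float)
    M=a if a.shape==(3,3) else R.from_quat(a).as_matrix()
    return K,D,np.array(i["position"],float),M
def ray(n,px):
    K,D,p,M=cam(n); u=cv2.undistortPoints(np.array([[px]],float),K,D)[0,0]
    d=M@np.array([u[0],u[1],1]); return p,d/np.linalg.norm(d)
def atz(n,px,z):
    p,d=ray(n,px); return p+d*(z-p[2])/d[2]
def tri(a,b):
    (p,d),(q,e)=ray("scene",a),ray("top",b)
    s=np.linalg.lstsq(np.c_[d,-e],q-p,rcond=None)[0]
    A,B=p+s[0]*d,q+s[1]*e; return (A+B)/2,np.linalg.norm(A-B)
def proj(n,P):
    K,D,p,M=cam(n); return cv2.projectPoints(np.array(P,float).reshape(-1,1,3),cv2.Rodrigues(M.T)[0],-M.T@p,K,D)[0].reshape(-1,2)
def spot(n,t):
    r=cams.spot_point(n,t); return [(round(x["conf"],2),np.array(x["at"])*[640,400]) for x in r]
E
python3 - <<'E'
from h import *
for n in ("scene","top"):
    print(n,cams.camera_info(n)); cv2.imwrite(f"pics/{n}0.png",cams.grab_frame(n)[:,:,::-1])
for t in ["tray_center","rack","cover_center","station","recess","mug_center","syrup_center","jar_center","bowl_center"]:
    a=spot("scene",t); b=spot("top",t)
    print(t,[(c,x.round(1).tolist()) for c,x in a[:2]],[(c,x.round(1).tolist()) for c,x in b[:2]])
    if a and b:
        P,e=tri(a[0][1],b[0][1]); print("   ",P.round(4),round(e,4))
print(ctrl.sense())
E
```

```text
pics
scene {'camera_matrix': array([[367.96992869,   0.        , 317.35541217],
       [  0.        , 367.96992869, 204.68065337],
       [  0.        ,   0.        ,   1.        ]]), 'distortion': array([-0.01767136,  0.        ,  0.        ,  0.        ,  0.        ]), 'position': array([ 0.9501004 , -0.44239574,  0.7657816 ]), 'attitude': array([ 0.86633003,  0.36223765, -0.12463964, -0.32050136])}
top {'camera_matrix': array([[438.12976508,   0.        , 322.53116113],
       [  0.        , 438.12976508, 202.77116943],
       [  0.        ,   0.        ,   1.        ]]), 'distortion': array([-0.03189304,  0.        ,  0.        ,  0.        ,  0.        ]), 'position': array([ 0.46904811, -0.00833802,  1.02163748]), 'attitude': array([-0.70644715,  0.70677063, -0.02782799,  0.02516563])}
tray_center [(0.71, [199.0, 254.0])] [(0.79, [449.8, 246.3])]
    [ 0.4428 -0.2996  0.0416] 0.0073
rack [(0.9, [216.1, 271.9])] [(0.89, [442.4, 230.3])]
    [ 0.481  -0.2927 -0.0008] 0.001
cover_center [(0.95, [229.8, 275.2])] [(0.74, [441.0, 207.9]), (0.42, [449.6, 249.8])]
    [ 0.5307 -0.2818 
[... 678 characters left out ...]
54,  0.33320421,  0.03992687,  1.46542575, -0.01340171,
        1.34330497, -0.05848504]), 'dq': array([-7.99723793e-04, -2.76474729e-04,  2.74054302e-03,  5.73470416e-04,
        4.12772024e-04,  1.98134182e-04,  7.07335926e-05]), 'effort': array([ 3.34991328e-04, -6.58320808e+01,  1.36273082e+00, -4.05826664e+01,
        1.66615489e-02,  2.98704268e-03, -3.05034931e-06]), 'tool_pos': array([0.25661328, 0.59715654, 0.23129292]), 'eef_rot': array([ 2.01541315e-01,  9.79480014e-01, -3.76774423e-05, -5.62154070e-06]), 'force': array([ 0.22155362, -0.34466377,  0.01324559]), 'wrist_torque': array([-0.01116838, -0.01811921,  0.01845002]), 'grasp_force': 0.0, 'gripper_width': 0.08522726417531308}
```

Run:
```python
import cv2
a=cv2.imread("pics/top0.png");b=cv2.imread("pics/scene0.png")
cv2.imwrite("pics/topcrop.png",cv2.resize(a[150:300,370:520],None,fx=4,fy=4,interpolation=cv2.INTER_CUBIC))
```

```text
(no output)
```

View pics/top0.png

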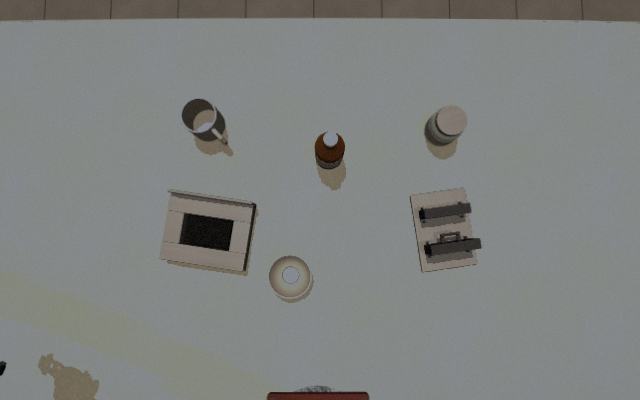

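View pics/scene0.png

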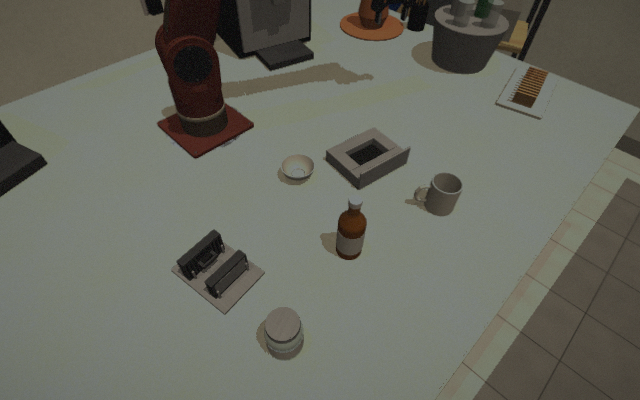

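View pics/topcrop.png

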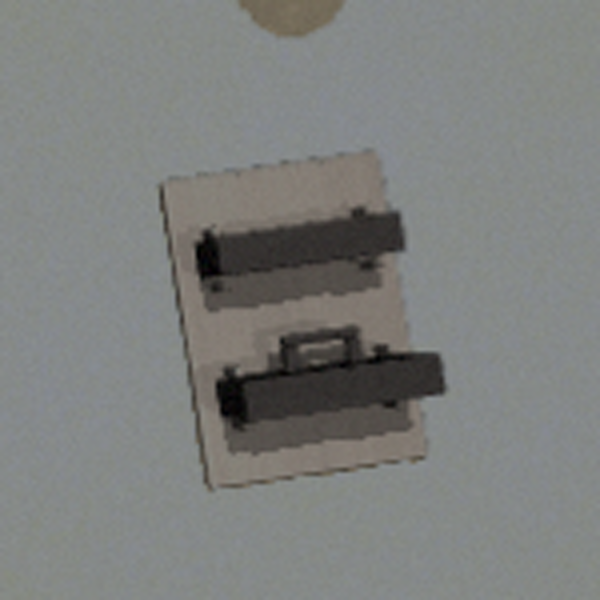

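The top view shows the tray in the rack's near slot, its bar at (449,236) and its plate top at (456,246). The cover is in the far slot at (444,212). The station recess is at (206,232), the bowl at (290,277), and the counter near (370,240) is free. Next I'll refine the yaws and edges.

Run:
```python
from h import *
q=lambda x,y:(370+x/4-.375,150+y/4-.375)
c=[atz("top",q(*p),.074) for p in [(245,378),(440,352),(447,395),(248,420)]]
c=np.array(c); print("tray top corners\n",c.round(4),"mean",c.mean(0).round(4)); d=c[1]+c[2]-c[0]-c[3]; print("long",np.linalg.norm(d)/2, "yaw y-axis", np.degrees(np.arctan2(d[0],-d[1])))
b=np.array([atz("top",q(*p),.008) for p in [(162,185),(377,150),(427,458),(212,488)]]); print("rack",b.mean(0).round(4)); d=b[0]+b[1]-b[2]-b[3]; print(np.linalg.norm(d)/2,"rack yaw",np.degrees(np.arctan2(d[1],d[0])))
r=spot("top","bowl_center")[0][1]; print("bowl",atz("top",r,.02))
# station overlay
P0=np.array([.4790,.2510])
g=lambda n:cv2.imread(f"pics/{n}0.png")
top=g("top")
c=np.array([atz("top",p,.04) for p in [(170,196),(256,206),(245,271),(161,263)]]);print(c.round(3))
cr=top[180:285,150:270]; cr=cv2.resize(cr,None,fx=6,fy=5.7,interpolation=cv2.INTER_CUBIC)
cv2.imwrite("pics/st.png",cv2.convertScaleAbs(cv2.resize(top[182:282,148:268],None,fx=6,fy=6,interpolation=cv2.INTER_CUBIC),alpha=1.5))
```

```text
tray top corners
 [[ 0.4505 -0.246   0.074 ]
 [ 0.4643 -0.3525  0.074 ]
 [ 0.4411 -0.3558  0.074 ]
 [ 0.428  -0.2472  0.074 ]] mean [ 0.446  -0.3004  0.074 ]
long 0.10840671621136097 yaw y-axis 7.127733068692295
rack [ 0.483  -0.2921  0.008 ]
0.17870203606798313 rack yaw 8.22723984893892
bowl [0.37411958 0.06590564 0.02      ]
[[0.558 0.332 0.04 ]
 [0.536 0.137 0.04 ]
 [0.391 0.16  0.04 ]
 [0.408 0.349 0.04 ]]
```

View pics/st.png

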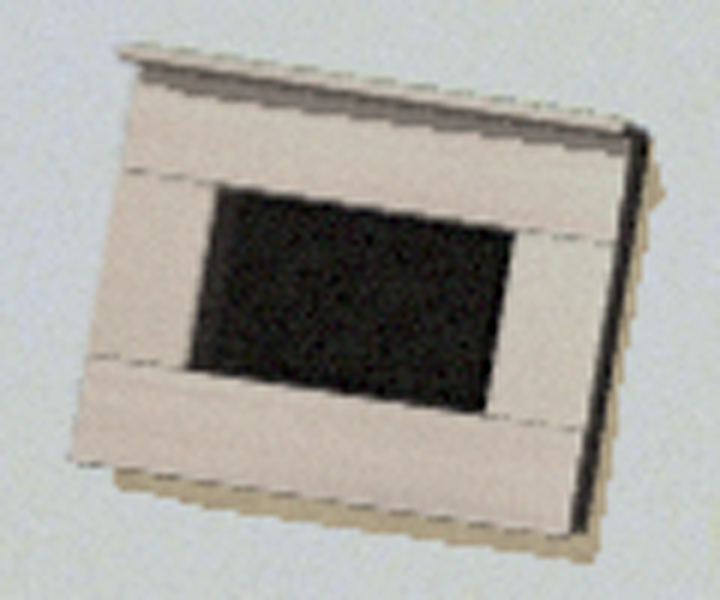

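The station crop shows the dark recess mouth with corners at about (220,185), (514,232), (485,412) and (190,368). The splash plate runs along the top, on the +x side. I'll fit the mouth at rim height and work out the first move.

```bash
cat >> h.py <<'E'
def fitdark(n,box,z,thr,name=None,img=None):
    """min-area rectangle in world xy of the largest dark blob in box (c0,r0,c1,r1) at height z"""
    im=cams.grab_frame(n) if img is None else img
    c0,r0,c1,r1=box; g=cv2.cvtColor(im[r0:r1,c0:c1],cv2.COLOR_RGB2GRAY)
    g=cv2.resize(g,None,fx=8,fy=8,interpolation=cv2.INTER_CUBIC); m=(cv2.GaussianBlur(g,(9,9),0)<thr).astype(np.uint8)
    m=cv2.morphologyEx(m,cv2.MORPH_OPEN,np.ones((25,25)))
    k=max(cv2.findContours(m,cv2.RETR_EXTERNAL,cv2.CHAIN_APPROX_NONE)[0],key=cv2.contourArea)[:,0]
    px=(k+.5)/8-.5+[c0,r0]
    W=np.array([atz(n,p,z)[:2] for p in px])
    (cx,cy),(w,h),a=cv2.minAreaRect((W*1000).astype(np.float32)); return cx,cy,w,h,a
def yaw(): # direction of tool x,y in world
    s=ctrl.sense(); M=R.from_quat(s["eef_rot"]).as_matrix(); return s,M
E
python3 - <<'E'
from h import *
im=cv2.imread("pics/top0.png")[:,:,::-1].copy()
for t in (60,80,100): print("recess",np.round(fitdark("top",(175,205,240,260),.04,t,img=im),2))
s,M=yaw(); print(s["tool_pos"],M.round(3), "yaw toolx",np.degrees(np.arctan2(M[1,0],M[0,0])))
E
```

```text
recess [478.28 248.85 112.95  70.12  81.4 ]
recess [478.37 248.99 114.33  71.47  81.34]Traceback (most recent call last):
  File "<stdin>", line 3, in <module>
  File "h.py", line 30, in fitdark
    W=np.array([atz(n,p,z)[:2] for p in px])
                ~~~^^^^^^^
  File "h.py", line 13, in atz
    p,d=ray(n,px); return p+d*(z-p[2])/d[2]
        ~~~^^^^^^
  File "h.py", line 10, in ray
    K,D,p,M=cam(n); u=cv2.undistortPoints(np.array([[px]],float),K,D)[0,0]
            ~~~^^^
  File "h.py", line 5, in cam
    i=cams.camera_info(n); K=np.array(i["camera_matrix"],float); D=np.array(i["distortion"],float)
ValueError: time passes only in moves, steps and waits
```

```bash
python3 - <<'E'
s=open("h.py").read()
s=s.replace("def cam(n):\n","_C={}\ndef cam(n):\n    if n not in _C: _C[n]=_cam(n)\n    return _C[n]\ndef _cam(n):\n",1)
s+='''
def go(*W,s=None):
    """rows (x,y,z,yaw of tool y in deg, mod 180) -> dp (mm), turn"""
    s,M=yaw(); y0=np.degrees(np.arctan2(M[1,1],M[0,1])); print("t",s["time"],"tcp",s["tool_pos"].round(4),"yaw_y",round(y0,2),"tilt",round(np.degrees(np.arccos(-M[2,2])),2),"F",s["force"].round(1),"w",round(s["gripper_width"],4))
    for w in W:
        t=-(w[3]-y0); t=(t+90)%180-90
        print((M.T@(np.array(w[:3])-s["tool_pos"])*1000).round(1),"turn",round(t,1))
'''
open("h.py","w").write(s)
E
python3 -c "
from h import *
go((.52,.15,.25,7.7),(.445,-.299,.16,7.7))"
```

```text
t 1.05 tcp [0.2566 0.5972 0.2313] yaw_y 66.75 tilt 0.0 F [-0.1 -0.4 -0.3] w 0.0853
[-418.6 -306.9  -18.7] turn 59.0
[-526.9 -749.    71.3] turn 59.0
```

Request:
{"op": "jog_arm", "data": {
  "targets": [
    {"dp":[-0.4186,-0.3069,-0.0187],"turn":59},
    {"dp":[-0.4186,-0.3069,-0.0187],"turn":59},
    {"dp":[-0.4186,-0.3069,-0.0187],"turn":59},
    {"dp":[-0.4186,-0.3069,-0.0187],"turn":59},
    {"dp":[-0.4186,-0.3069,-0.0187],"turn":59},
    {"dp":[-0.4186,-0.3069,-0.0187],"turn":59},
    {"dp":[-0.4186,-0.3069,-0.0187],"turn":59},
    {"dp":[-0.4186,-0.3069,-0.0187],"turn":59},
    {"dp":[-0.4186,-0.3069,-0.0187],"turn":59},
    {"dp":[-0.4186,-0.3069,-0.0187],"turn":59},
    {"dp":[-0.4186,-0.3069,-0.0187],"turn":59},
    {"dp":[-0.4186,-0.3069,-0.0187],"turn":59},
    {"dp":[-0.4186,-0.3069,-0.0187],"turn":59}
  ],
  "grip": 0.3,
  "newtons": 60
}}

```text
time: 2.13
tool_pos: [0.5223, 0.1441, 0.2508]
eef_rot: [0.66, 0.751, 0.0, 0.001]
force: [-1.4, -0.2, -0.1]
gripper_width: 0.0552
grasp_force: 0.0
```

```bash
python3 -c "
from h import *
go((.445,-.299,.16,7.7))"
```

```text
t 2.1333 tcp [0.5223 0.1441 0.2508] yaw_y 7.42 tilt 0.12 F [-1.4 -0.2 -0.1] w 0.0552
[-429.3 -134.    91. ] turn -0.3
```

Request:
{"op": "jog_arm", "data": {
  "targets": [
    {"dp":[-0.434,-0.134,0.09]},
    {"dp":[-0.434,-0.134,0.09]},
    {"dp":[-0.434,-0.134,0.09]},
    {"dp":[-0.434,-0.134,0.09]},
    {"dp":[-0.434,-0.134,0.09]},
    {"dp":[-0.434,-0.134,0.09]},
    {"dp":[-0.434,-0.134,0.09]},
    {"dp":[-0.434,-0.134,0.09]},
    {"dp":[-0.434,-0.134,0.09]},
    {"dp":[-0.434,-0.134,0.09]},
    {"dp":[-0.434,-0.134,0.09]},
    {"dp":[-0.434,-0.134,0.09]},
    {"dp":[-0.434,-0.134,0.09]},
    {"dp":[-0.434,-0.134,0.09]},
    {"dp":[-0.434,-0.134,0.09]},
    {"dp":[-0.434,-0.134,0.09]}
  ]
}}

```text
invalid input
```

```bash
python3 -c "
from h import *
go((.445,-.299,.052,7.7))"
```

```text
t 2.1333 tcp [0.5223 0.1441 0.2508] yaw_y 7.42 tilt 0.12 F [-1.4 -0.2 -0.1] w 0.0552
[-429.2 -134.2  199. ] turn -0.3
```

Request:
{"op": "jog_arm", "data": {
  "targets": [
    {"dp":[-0.434,-0.134,0.09],"turn":0},
    {"dp":[-0.434,-0.134,0.09],"turn":0},
    {"dp":[-0.434,-0.134,0.09],"turn":0},
    {"dp":[-0.434,-0.134,0.09],"turn":0},
    {"dp":[-0.434,-0.134,0.09],"turn":0},
    {"dp":[-0.434,-0.134,0.09],"turn":0},
    {"dp":[-0.434,-0.134,0.09],"turn":0},
    {"dp":[-0.434,-0.134,0.09],"turn":0},
    {"dp":[-0.434,-0.134,0.09],"turn":0},
    {"dp":[-0.434,-0.134,0.09],"turn":0},
    {"dp":[-0.434,-0.134,0.09],"turn":0},
    {"dp":[-0.434,-0.134,0.09],"turn":0},
    {"dp":[-0.434,-0.134,0.09],"turn":0},
    {"dp":[-0.434,-0.134,0.09],"turn":0},
    {"dp":[-0.434,-0.134,0.09],"turn":0}
  ]
}}

```text
time: 3.38
tool_pos: [0.4465, -0.2968, 0.1601]
eef_rot: [0.657, 0.754, 0.0, -0.0]
force: [1.2, 1.1, 0.1]
gripper_width: 0.0558
grasp_force: 0.0
```

```bash
python3 -c "
from h import *
go((.445,-.299,.052,7.7))"
```

```text
t 3.3833 tcp [ 0.4465 -0.2968  0.1601] yaw_y 7.85 tilt 0.04 F [1.2 1.1 0.1] w 0.0558
[ -2.1  -1.8 108.1] turn 0.2
```

Request:
{"op": "jog_arm", "data": {
  "targets": [
    {"dp":[-0.002,-0.002,0.04],"turn":0},
    {"dp":[-0.002,-0.002,0.08],"turn":0},
    {"dp":[-0.002,-0.002,0.1],"turn":0},
    {"dp":[-0.002,-0.002,0.11],"turn":0},
    {"dp":[-0.002,-0.002,0.11],"turn":0},
    {"dp":[-0.002,-0.002,0.11],"turn":0}
  ]
}}

```text
time: 3.88
tool_pos: [0.4449, -0.2999, 0.0509]
eef_rot: [0.657, 0.754, 0.0, 0.0]
force: [0.5, -0.3, 1.3]
gripper_width: 0.0558
grasp_force: 0.0
```

Request:
{"op": "jog_arm", "data": {
  "targets": [
    {"dp":[0,0,0],"turn":0},
    {"dp":[0,0,0],"turn":0},
    {"dp":[0,0,0],"turn":0},
    {"dp":[0,0,0],"turn":0},
    {"dp":[0,0,0],"turn":0},
    {"dp":[0,0,0],"turn":0}
  ],
  "grip": -1,
  "newtons": 60
}}

```text
time: 4.38
tool_pos: [0.4454, -0.3007, 0.0516]
eef_rot: [0.658, 0.753, 0.001, 0.001]
force: [0.0, 1.8, 8.3]
gripper_width: 0.0212
grasp_force: 59.0
```

Request:
{"op": "jog_arm", "data": {
  "targets": [
    {"dp":[0,0,-0.02],"turn":0},
    {"dp":[0,0,-0.05],"turn":0},
    {"dp":[0,0,-0.08],"turn":0},
    {"dp":[0,0,-0.1],"turn":0},
    {"dp":[0,0,-0.1],"turn":0}
  ]
}}

```text
time: 4.8
tool_pos: [0.4459, -0.3018, 0.1543]
eef_rot: [0.658, 0.753, 0.001, 0.003]
force: [0.6, -0.8, -2.7]
gripper_width: 0.0209
grasp_force: 60.1
```

```bash
python3 -c "
from h import *
go((.53,-.115,.13,-8.6),(.53,-.115,.06,-8.6))
cv2.imwrite('pics/lift.png',cv2.resize(cams.grab_frame('scene')[150:330,120:360,::-1],None,fx=3,fy=3))"
```

```text
t 4.8 tcp [ 0.4459 -0.3018  0.1543] yaw_y 7.72 tilt 0.37 F [ 0.6 -0.8 -2.7] w 0.0209
[173.9 108.3  24.5] turn 16.3
[174.1 107.9  94.5] turn 16.3
```

View pics/lift.png

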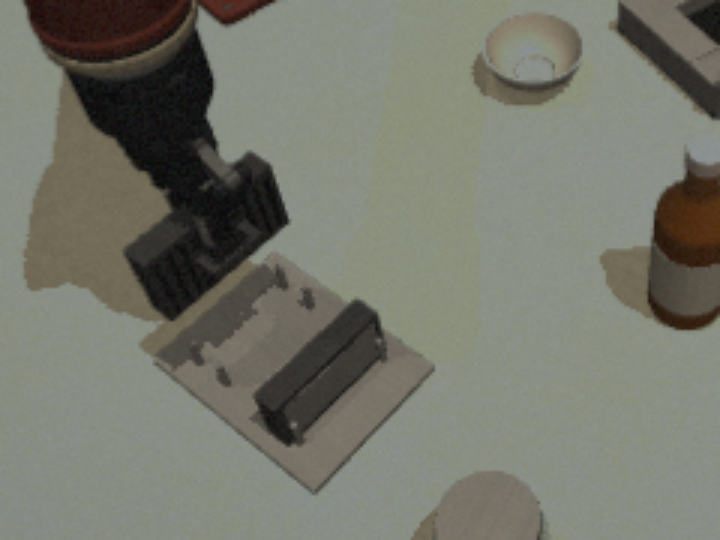

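The crop shows the tray held level at about (205,240) with its grip bar facing away from the robot. The cover is still in the rack.

Request:
{"op": "jog_arm", "data": {
  "targets": [
    {"dp":[0.035,0.022,0],"turn":4},
    {"dp":[0.07,0.044,0],"turn":9},
    {"dp":[0.105,0.066,0],"turn":13},
    {"dp":[0.14,0.088,0],"turn":16.3},
    {"dp":[0.174,0.108,0],"turn":16.3},
    {"dp":[0.174,0.108,0.03],"turn":16.3},
    {"dp":[0.174,0.108,0.06],"turn":16.3},
    {"dp":[0.174,0.108,0.085],"turn":16.3},
    {"dp":[0.174,0.108,0.095],"turn":16.3},
    {"dp":[0.174,0.108,0.095],"turn":16.3},
    {"dp":[0.174,0.108,0.095],"turn":16.3}
  ]
}}

```text
time: 5.77
tool_pos: [0.5271, -0.1139, 0.0549]
eef_rot: [0.758, 0.652, -0.001, -0.0]
force: [0.0, 0.0, -3.2]
gripper_width: 0.0207
grasp_force: 60.1
```

```bash
python3 -c "
from h import *
go((.53,-.115,.043,-8.6))"
```

```text
t 5.7667 tcp [ 0.5271 -0.1139  0.0549] yaw_y -8.6 tilt 0.09 F [ 0.   0.  -3.2] w 0.0207
[-0.6  3.  11.9] turn -0.0
```

Request:
{"op": "jog_arm", "data": {
  "targets": [
    {"dp":[0,0,0.006],"turn":0},
    {"dp":[0,0,0.009],"turn":0},
    {"dp":[0,0,0.011],"turn":0},
    {"dp":[0,0,0.012],"turn":0},
    {"dp":[0,0,0.012],"turn":0}
  ]
}}

```text
time: 6.18
tool_pos: [0.528, -0.1134, 0.0436]
eef_rot: [0.758, 0.652, 0.0, 0.0]
force: [-0.2, 0.9, 0.7]
gripper_width: 0.0209
grasp_force: 60.4
```

Request:
{"op": "jog_arm", "data": {
  "targets": [
    {"dp":[0,0,0],"turn":0},
    {"dp":[0,0,0],"turn":0},
    {"dp":[0,0,0],"turn":0},
    {"dp":[0,0,-0.002],"turn":0},
    {"dp":[0,0,-0.005],"turn":0},
    {"dp":[0,0,-0.005],"turn":0},
    {"dp":[0,0,-0.005],"turn":0}
  ],
  "grip": 1
}}

```text
time: 6.77
tool_pos: [0.5279, -0.1135, 0.0484]
eef_rot: [0.758, 0.652, 0.0, 0.0]
force: [0.6, -0.8, 0.4]
gripper_width: 0.0854
grasp_force: 0.0
```

```bash
python3 -c "
from h import *
go((.53,-.115,.048,-8.6))
cv2.imwrite('pics/stand.png',cv2.resize(cams.grab_frame('scene')[130:300,180:400,::-1],None,fx=3,fy=3))"
```

```text
t 6.7667 tcp [ 0.5279 -0.1135  0.0484] yaw_y -8.55 tilt 0.04 F [ 0.6 -0.8  0.4] w 0.0854
[-1.2  2.3  0.4] turn 0.0
```

View pics/stand.png

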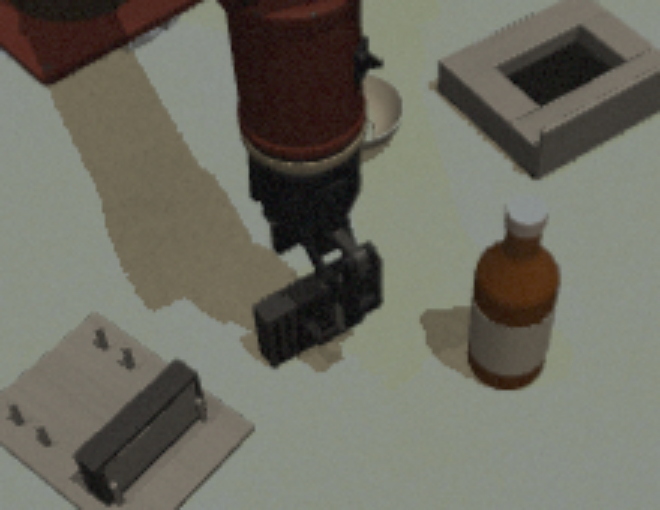

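The tray stands free at about (315,300), with its bar on the far side from the robot. I'll tip it onto its back.

Request:
{"op": "jog_arm", "data": {
  "targets": [
    {"dp":[0,-0.015,0],"turn":0},
    {"dp":[0,-0.025,0],"turn":0},
    {"dp":[0,-0.03,0],"turn":0},
    {"dp":[0,-0.034,0],"turn":0},
    {"dp":[0,-0.038,0],"turn":0},
    {"dp":[0,-0.042,0],"turn":0},
    {"dp":[0,-0.046,0],"turn":0},
    {"dp":[0,-0.05,0],"turn":0},
    {"dp":[0,-0.054,0],"turn":0},
    {"dp":[0,-0.058,0],"turn":0},
    {"dp":[0,-0.062,0],"turn":0},
    {"dp":[0,-0.066,0],"turn":0},
    {"dp":[0,-0.066,0],"turn":0},
    {"dp":[0,-0.066,0],"turn":0}
  ]
}}

```text
time: 7.98
tool_pos: [0.4622, -0.1035, 0.0481]
eef_rot: [0.758, 0.652, 0.0, -0.0]
force: [0.7, -0.2, 0.5]
gripper_width: 0.0854
grasp_force: 0.0
```

Request:
{"op": "jog_arm", "data": {
  "targets": [
    {"dp":[0,0,-0.03],"turn":0},
    {"dp":[0,0,-0.07],"turn":0},
    {"dp":[0,0,-0.11],"turn":0},
    {"dp":[0,0,-0.15],"turn":0},
    {"dp":[0,0.03,-0.15],"turn":0},
    {"dp":[0,0.07,-0.15],"turn":0},
    {"dp":[0,0.11,-0.15],"turn":0},
    {"dp":[0,0.15,-0.15],"turn":0},
    {"dp":[0,0.15,-0.15],"turn":0}
  ]
}}

```text
time: 8.73
tool_pos: [0.616, -0.1248, 0.1939]
eef_rot: [0.757, 0.654, -0.003, 0.001]
force: [-1.5, 0.9, -1.8]
gripper_width: 0.0855
grasp_force: 0.0
```

```bash
python3 -c "
from h import *
im=cams.grab_frame('top'); cv2.imwrite('pics/flat.png',cv2.resize(im[180:300,300:440,::-1],None,fx=5,fy=5,interpolation=cv2.INTER_CUBIC))
print([(c,x.round(1)) for c,x in spot('top','tray_center')],)
a=spot('scene','tray_center');b=spot('top','tray_center')
if a and b: print(a,tri(a[0][1],b[0][1]))
go((.5,-.1,.1,-8.6))"
```

```text
[]
t 8.9333 tcp [ 0.61   -0.1266  0.198 ] yaw_y -8.61 tilt 0.04 F [-1.5  0.1 -0.7] w 0.0852
[   9.8 -112.7   98.1] turn -0.0
```

View pics/flat.png

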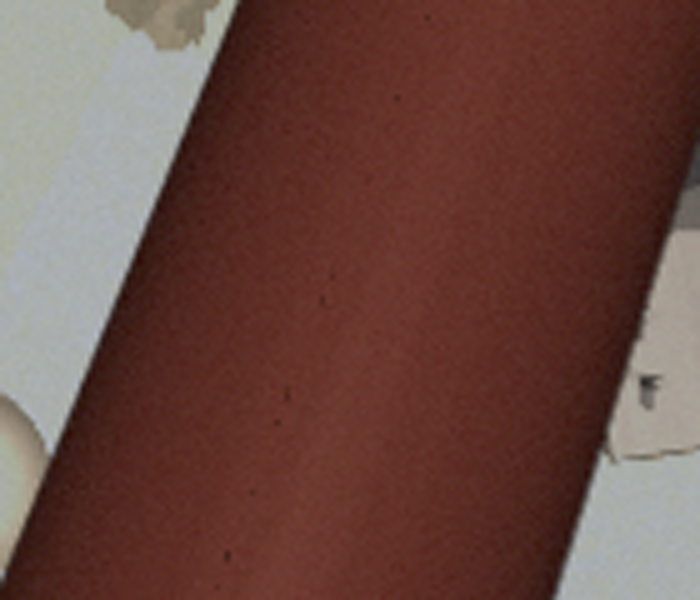

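The top view is blocked by the forearm. I'll swing the arm aside to look at the tray.

```bash
python3 -c "
from h import *
go((.48,-.02,.22,-8.6),(.45,.3,.22,-8.6))"
```

```text
t 8.9333 tcp [ 0.61   -0.1266  0.198 ] yaw_y -8.61 tilt 0.04 F [-1.5  0.1 -0.7] w 0.0852
[  85.9 -144.5  -21.9] turn -0.0
[ 397.8 -222.1  -22. ] turn -0.0
```

Request:
{"op": "jog_arm", "data": {
  "targets": [
    {"dp":[0.02,-0.035,-0.02],"turn":0},
    {"dp":[0.04,-0.07,-0.02],"turn":0},
    {"dp":[0.06,-0.105,-0.02],"turn":0},
    {"dp":[0.086,-0.144,-0.02],"turn":0},
    {"dp":[0.125,-0.155,-0.02],"turn":0},
    {"dp":[0.165,-0.165,-0.02],"turn":0},
    {"dp":[0.205,-0.175,-0.02],"turn":0},
    {"dp":[0.245,-0.185,-0.02],"turn":0},
    {"dp":[0.285,-0.195,-0.02],"turn":0},
    {"dp":[0.325,-0.205,-0.02],"turn":0},
    {"dp":[0.365,-0.215,-0.02],"turn":0},
    {"dp":[0.397,-0.222,-0.02],"turn":0},
    {"dp":[0.397,-0.222,-0.02],"turn":0}
  ]
}}

```text
time: 10.02
tool_pos: [0.4468, 0.3069, 0.2187]
eef_rot: [0.755, 0.656, 0.001, -0.001]
force: [-1.1, -0.9, -1.5]
gripper_width: 0.0855
grasp_force: 0.0
```

```bash
python3 -c "
from h import *
im=cams.grab_frame('top'); cv2.imwrite('pics/flat2.png',cv2.resize(im[190:290,300:420,::-1],None,fx=6,fy=6,interpolation=cv2.INTER_CUBIC)); cv2.imwrite('pics/flat2_full.png',im[:,:,::-1])
b=spot('top','tray_center');cams.grab_frame('scene');a=spot('scene','tray_center')
print(a,b)
if a and b: print(tri(a[0][1],b[0][1]))
go((.5,-.1,.1,-8.6))"
```

```text
[(0.62, array([277.12, 226.4 ]))] [(0.9, array([360.704, 228.92 ])), (0.3, array([440.32, 211.8 ]))]
(array([ 0.48323672, -0.10249182,  0.00274388]), np.float64(0.004283271445154273))
t 10.2167 tcp [0.4501 0.2983 0.2188] yaw_y -8.62 tilt 0.09 F [-0.8 -0.2  0.9] w 0.0854
[-386.6  109.   118.3] turn -0.0
```

View pics/flat2.png

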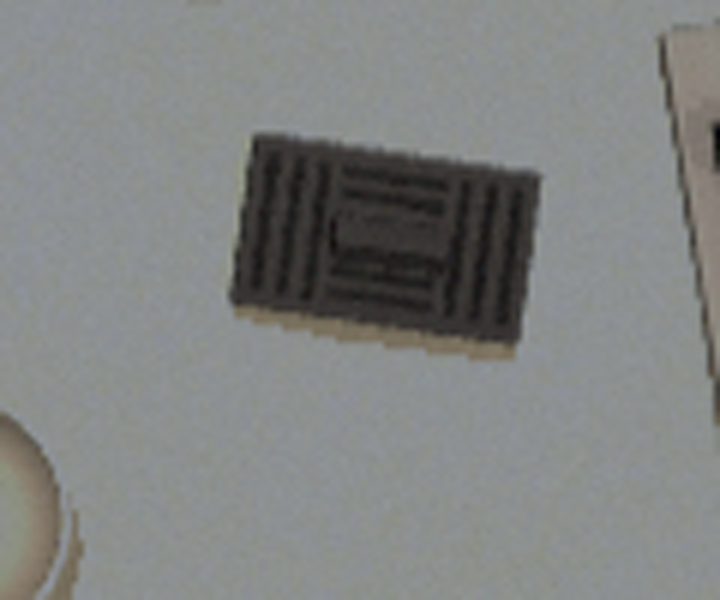

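The tray lies flat, bar up, with corners at (253,133), (540,174), (517,343) and (232,305). Now I'll fit its face at z = 22 mm.

```bash
python3 -c "
from h import *
im=cv2.imread('pics/flat2_full.png')[:,:,::-1].copy()
for t in (95,110): print(np.round(fitdark('top',(325,200,400,260),.022,t,img=im),2))
x,y,w,h,a=fitdark('top',(325,200,400,260),.022,105,img=im)
ya=a-90 if w>h else a
ya=(ya+45)%90-45
print('yaw',ya)
go((x/1e3,y/1e3,.1,ya),(x/1e3,y/1e3,.026,ya))"
```

```text
[ 482.91 -106.07  112.18   67.41   81.64]
[ 482.29 -105.96  113.     69.97   81.56]
yaw -8.407585144042969
t 10.2167 tcp [0.4501 0.2983 0.2188] yaw_y -8.62 tilt 0.09 F [-0.8 -0.2  0.9] w 0.0854
[-395.1   92.7  118.2] turn -0.2
[-395.2   92.7  192.2] turn -0.2
```

Request:
{"op": "jog_arm", "data": {
  "targets": [
    {"dp":[-0.04,0.01,0],"turn":0},
    {"dp":[-0.08,0.02,0],"turn":0},
    {"dp":[-0.12,0.03,0],"turn":0},
    {"dp":[-0.16,0.04,0],"turn":0},
    {"dp":[-0.2,0.05,0],"turn":0},
    {"dp":[-0.24,0.06,0],"turn":0},
    {"dp":[-0.28,0.07,0.02],"turn":0},
    {"dp":[-0.31,0.08,0.04],"turn":0},
    {"dp":[-0.345,0.087,0.06],"turn":0},
    {"dp":[-0.375,0.092,0.09],"turn":0},
    {"dp":[-0.395,0.0927,0.118],"turn":-0.2},
    {"dp":[-0.395,0.0927,0.15],"turn":-0.2},
    {"dp":[-0.395,0.0927,0.16],"turn":-0.2},
    {"dp":[-0.395,0.0927,0.16],"turn":-0.2},
    {"dp":[-0.395,0.0927,0.16],"turn":-0.2}
  ],
  "grip": 0
}}

```text
time: 11.47
tool_pos: [0.483, -0.1048, 0.0589]
eef_rot: [0.757, 0.653, 0.0, -0.0]
force: [0.0, -0.8, 0.1]
gripper_width: 0.0427
grasp_force: 0.0
```

```bash
python3 -c "
from h import *
go((.4828,-.106,.025,-8.4))"
```

```text
t 11.4667 tcp [ 0.483  -0.1048  0.0589] yaw_y -8.39 tilt 0.02 F [ 0.  -0.8  0.1] w 0.0427
[-1.3 -0.  33.9] turn 0.0
```

Request:
{"op": "jog_arm", "data": {
  "targets": [
    {"dp":[-0.001,0,0.015],"turn":0},
    {"dp":[-0.001,0,0.025],"turn":0},
    {"dp":[-0.001,0,0.031],"turn":0},
    {"dp":[-0.001,0,0.0335],"turn":0},
    {"dp":[-0.001,0,0.0335],"turn":0},
    {"dp":[-0.001,0,0.0335],"turn":0}
  ]
}}

```text
time: 11.97
tool_pos: [0.4833, -0.1056, 0.025]
eef_rot: [0.757, 0.654, 0.0, 0.0]
force: [0.1, 0.2, 1.0]
gripper_width: 0.0428
grasp_force: 0.0
```

Request:
{"op": "jog_arm", "data": {
  "targets": [
    {"dp":[0,0,0],"turn":0},
    {"dp":[0,0,0],"turn":0},
    {"dp":[0,0,0],"turn":0},
    {"dp":[0,0,0],"turn":0},
    {"dp":[0,0,0],"turn":0},
    {"dp":[0,0,0],"turn":0}
  ],
  "grip": -1,
  "newtons": 80
}}

```text
time: 12.47
tool_pos: [0.4834, -0.1057, 0.0252]
eef_rot: [0.757, 0.654, 0.0, 0.0]
force: [-1.5, 0.9, 7.9]
gripper_width: 0.0098
grasp_force: 78.9
```

```bash
python3 -c "
from h import *
go((.4783,.2489,.12,-8.6))"
```

```text
t 12.4667 tcp [ 0.4834 -0.1057  0.0252] yaw_y -8.35 tilt 0.05 F [-1.5  0.9  7.9] w 0.0098
[350.2 -56.5 -94.6] turn 0.2
```

Request:
{"op": "jog_arm", "data": {
  "targets": [
    {"dp":[0,0,-0.02],"turn":0},
    {"dp":[0,0,-0.05],"turn":0},
    {"dp":[0,0,-0.08],"turn":0},
    {"dp":[0.02,-0.003,-0.095],"turn":0},
    {"dp":[0.055,-0.009,-0.095],"turn":0},
    {"dp":[0.09,-0.015,-0.095],"turn":0},
    {"dp":[0.125,-0.02,-0.095],"turn":0},
    {"dp":[0.16,-0.026,-0.095],"turn":0},
    {"dp":[0.195,-0.031,-0.095],"turn":0},
    {"dp":[0.23,-0.037,-0.095],"turn":0},
    {"dp":[0.265,-0.043,-0.095],"turn":0},
    {"dp":[0.3,-0.048,-0.095],"turn":0.2},
    {"dp":[0.325,-0.052,-0.095],"turn":0.2},
    {"dp":[0.342,-0.055,-0.095],"turn":0.2},
    {"dp":[0.3502,-0.0565,-0.095],"turn":0.2},
    {"dp":[0.3502,-0.0565,-0.095],"turn":0.2},
    {"dp":[0.3502,-0.0565,-0.095],"turn":0.2},
    {"dp":[0.3502,-0.0565,-0.095],"turn":0.2}
  ]
}}

```text
time: 13.97
tool_pos: [0.4783, 0.2467, 0.1195]
eef_rot: [0.759, 0.651, -0.0, 0.0]
force: [0.3, 0.6, -3.0]
gripper_width: 0.0098
grasp_force: 79.2
```

```bash
python3 -c "
from h import *
go((.4783,.2489,.075,-8.6))
im=cams.grab_frame('scene'); cv2.imwrite('pics/over.png',cv2.resize(im[90:230,290:490,::-1],None,fx=4,fy=4,interpolation=cv2.INTER_CUBIC))"
```

```text
t 13.9667 tcp [0.4783 0.2467 0.1195] yaw_y -8.7 tilt 0.04 F [ 0.3  0.6 -3. ] w 0.0098
[ 2.2 -0.3 44.5] turn -0.1
```

View pics/over.png

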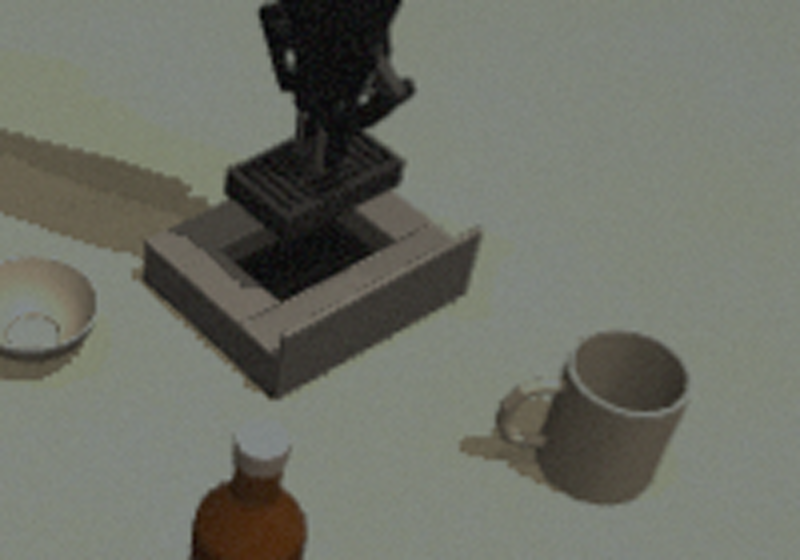

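The crop shows the tray level above the recess, aligned with it, at about (315,180). I'll lower it to just above the rim and check the pose.

Request:
{"op": "jog_arm", "data": {
  "targets": [
    {"dp":[0,0,0.02],"turn":0},
    {"dp":[0,0,0.035],"turn":0},
    {"dp":[0,0,0.045],"turn":0},
    {"dp":[0,0,0.045],"turn":0},
    {"dp":[0,0,0.045],"turn":0},
    {"dp":[0,0,0.045],"turn":0}
  ]
}}

```text
time: 14.52
tool_pos: [0.4786, 0.2487, 0.0753]
eef_rot: [0.758, 0.652, 0.0, 0.0]
force: [0.4, -0.3, -3.1]
gripper_width: 0.0103
grasp_force: 79.0
```

```bash
python3 -c "
from h import *
go((.4783,.2489,.055,-8.6))"
```

```text
t 14.5167 tcp [0.4786 0.2487 0.0753] yaw_y -8.6 tilt 0.05 F [ 0.4 -0.3 -3.1] w 0.0103
[ 0.1 -0.3 20.3] turn 0.0
```

Request:
{"op": "jog_arm", "data": {
  "targets": [
    {"dp":[0,0,0.006],"turn":0},
    {"dp":[0,0,0.009],"turn":0},
    {"dp":[0,0,0.011],"turn":0},
    {"dp":[0,0,0.013],"turn":0},
    {"dp":[0,0,0.013],"turn":0}
  ]
}}

```text
time: 14.93
tool_pos: [0.4777, 0.2489, 0.0611]
eef_rot: [0.758, 0.652, -0.0, 0.0]
force: [-0.1, 0.1, -2.7]
gripper_width: 0.0098
grasp_force: 79.2
```

Request:
{"op": "jog_arm", "data": {
  "targets": [
    {"dp":[0,0,0.003],"turn":0},
    {"dp":[0,0,0.006],"turn":0},
    {"dp":[0,0,0.008],"turn":0},
    {"dp":[0,0,0.01],"turn":0},
    {"dp":[0,0,0.01],"turn":0},
    {"dp":[0,0,0.01],"turn":0}
  ]
}}

```text
time: 15.43
tool_pos: [0.4779, 0.2489, 0.0514]
eef_rot: [0.758, 0.652, -0.0, 0.0]
force: [-0.1, 0.3, -3.3]
gripper_width: 0.0099
grasp_force: 79.2
```

Inside the recess with no side force. Now I'll press slowly.

Request:
{"op": "jog_arm", "data": {
  "targets": [
    {"dp":[0,0,0.001],"turn":0},
    {"dp":[0,0,0.002],"turn":0},
    {"dp":[0,0,0.003],"turn":0},
    {"dp":[0,0,0.004],"turn":0},
    {"dp":[0,0,0.005],"turn":0},
    {"dp":[0,0,0.006],"turn":0},
    {"dp":[0,0,0.007],"turn":0},
    {"dp":[0,0,0.008],"turn":0},
    {"dp":[0,0,0.0085],"turn":0},
    {"dp":[0,0,0.0085],"turn":0},
    {"dp":[0,0,0.0085],"turn":0}
  ]
}}

```text
time: 16.35
tool_pos: [0.4781, 0.2491, 0.0437]
eef_rot: [0.758, 0.652, 0.0, -0.0]
force: [-2.4, -2.0, 5.5]
gripper_width: 0.0103
grasp_force: 80.7
```

Request:
{"op": "jog_arm", "data": {
  "targets": [
    {"dp":[0,0,0.0005],"turn":0},
    {"dp":[0,0,0.001],"turn":0},
    {"dp":[0,0,0.0015],"turn":0},
    {"dp":[0,0,0.002],"turn":0},
    {"dp":[0,0,0.002],"turn":0},
    {"dp":[0,0,0.002],"turn":0}
  ]
}}

```text
time: 16.85
tool_pos: [0.4783, 0.2492, 0.0431]
eef_rot: [0.758, 0.652, 0.0, -0.001]
force: [-10.3, -5.0, 26.8]
gripper_width: 0.0097
grasp_force: 83.4
```

Bottomed at TCP z = 43 mm, which is flush as predicted. I'll let go, then press once more from above on the bar top to level it.

Request:
{"op": "jog_arm", "data": {
  "targets": [
    {"dp":[0,0,-0.0015],"turn":0},
    {"dp":[0,0,-0.0015],"turn":0},
    {"dp":[0,0,-0.0015],"turn":0},
    {"dp":[0,0,-0.0015],"turn":0},
    {"dp":[0,0,-0.0015],"turn":0},
    {"dp":[0,0,-0.02],"turn":0},
    {"dp":[0,0,-0.045],"turn":0},
    {"dp":[0,0,-0.045],"turn":0}
  ],
  "grip": 0
}}

```text
time: 17.52
tool_pos: [0.48, 0.2497, 0.0895]
eef_rot: [0.758, 0.652, 0.002, 0.0]
force: [1.3, 0.6, 0.6]
gripper_width: 0.0426
grasp_force: 0.0
```

Request:
{"op": "jog_arm", "data": {
  "targets": [
    {"dp":[0,0,0],"turn":0},
    {"dp":[0,0,0],"turn":0},
    {"dp":[0,0,0],"turn":0},
    {"dp":[0,0,0],"turn":0},
    {"dp":[0,0,0.01],"turn":0},
    {"dp":[0,0,0.016],"turn":0},
    {"dp":[0,0,0.02],"turn":0},
    {"dp":[0,0,0.022],"turn":0},
    {"dp":[0,0,0.024],"turn":0},
    {"dp":[0,0,0.024],"turn":0}
  ],
  "grip": -1
}}

```text
time: 18.35
tool_pos: [0.4778, 0.2488, 0.0615]
eef_rot: [0.758, 0.652, -0.0, 0.0]
force: [-0.6, 0.6, 0.9]
gripper_width: -0.0002
grasp_force: 0.0
```

Request:
{"op": "jog_arm", "data": {
  "targets": [
    {"dp":[0,0,0.001],"turn":0},
    {"dp":[0,0,0.002],"turn":0},
    {"dp":[0,0,0.003],"turn":0},
    {"dp":[0,0,0.0035],"turn":0},
    {"dp":[0,0,0.0035],"turn":0},
    {"dp":[0,0,0.0035],"turn":0}
  ]
}}

```text
time: 18.85
tool_pos: [0.4784, 0.2492, 0.06]
eef_rot: [0.758, 0.652, 0.0, -0.0]
force: [-5.3, -2.7, 18.1]
gripper_width: -0.0002
grasp_force: 9.0
```

Request:
{"op": "jog_arm", "data": {
  "targets": [
    {"dp":[0,0,-0.03],"turn":0},
    {"dp":[0,0,-0.07],"turn":0},
    {"dp":[0,0,-0.11],"turn":0},
    {"dp":[-0.04,0,-0.14],"turn":0},
    {"dp":[-0.08,0,-0.14],"turn":0},
    {"dp":[-0.12,0,-0.14],"turn":0},
    {"dp":[-0.16,0,-0.14],"turn":0},
    {"dp":[-0.2,0,-0.14],"turn":0},
    {"dp":[-0.24,0,-0.14],"turn":0},
    {"dp":[-0.28,0,-0.14],"turn":0},
    {"dp":[-0.28,0,-0.14],"turn":0},
    {"dp":[-0.28,0,-0.14],"turn":0}
  ]
}}

```text
time: 19.85
tool_pos: [0.4362, -0.0296, 0.1988]
eef_rot: [0.759, 0.651, 0.001, -0.001]
force: [1.2, 0.7, 0.6]
gripper_width: 0.0003
grasp_force: 0.0
```

```bash
python3 -c "
from h import *
go((.4783,.2489,.055,-8.6))
a=cams.grab_frame('top'); b=cams.grab_frame('scene')
f=lambda i:cv2.resize(i[:,:,::-1],None,fx=4,fy=4,interpolation=cv2.INTER_CUBIC)
cv2.imwrite('pics/end.png',cv2.convertScaleAbs(np.hstack([f(a[185:280,155:255]),f(b[120:215,315:415])]),alpha=1.6))"
```

```text
t 19.85 tcp [ 0.4362 -0.0296  0.1988] yaw_y -8.8 tilt 0.17 F [1.2 0.7 0.6] w 0.0003
[281.2  -1.  144.6] turn -0.2
```

View pics/end.png

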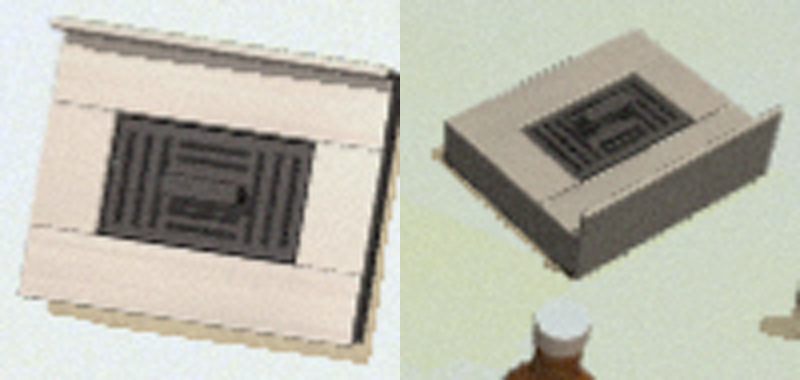

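The tray fills the recess flush with the rim and bar up in both views, centred at (207,190) in the top crop. The bar top met the fingers at z = 60 mm, as it should. The robot is clear, so I'll hand in.

```bash
python3 -c "
from h import *
print(ctrl.sign_off())"
```

```text
the job is handed in; nothing more can be done
None
```

I laid the tray flat with its bar up and let go of it, then set it in the recess and pressed it flush. The job is handed in at about 20 s on the robot's clock; the sign-off returned no verdict.

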